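# Bed a coolant spigot in the V nest

## Task

Stand the loose coolant spigot upright on the nest's metal plate, on the blue ring in front of the V, and let go of it. Then, with the fingers shut, push it along the plate into the V until it is centred against both orange printed pads, and keep pressing it home with about 10 N (never over 14 N), bearing evenly on both pads, for a good second: the pads crack if it is rammed in. Leave it standing there fully home and untouched, without disturbing the tape roll, the orange cup or the screwdriver.

Things in the scene. Friction and masses are not known exactly. Their poses are not given: they have to be found in the camera images.
- spigot: The coolant spigot: a loose bright metal barrel, 44 mm in diameter and 70 mm tall, with two black sealing rings near its top and a brass nozzle 26 mm wide (bead 29 mm) and 15 mm high on top (85 mm in all), about 0.2 to 0.4 kg. It stands upright on the bench at the start. Origin: centre of its underside; z runs up its axis. It is round, so its yaw means nothing.
- nest: The V nest, fixed to the bench: an aluminium plate 230 x 150 mm, 12 mm thick, with two upright orange pads on it that form a 90 degree V in plan. The V opens towards the nest's -x (roughly towards the robot), and its middle line is the nest's x axis (y = 0). Nothing gives: the pads and plate are rigid. Origin: centre of the plate's underside; z up.
- seat (a point): Point on the plate's top face (12 mm above the bench) where the spigot's axis stands when it bears on both pads; 35 mm along +x from the nest's origin. Axes as the nest's: +x is the direction to push, deeper into the V.
- stand (a point): Centre of the thin blue ring (52 mm across) drawn on the plate's top face, 55 mm from the seat towards -x, clear of the pads. Axes as the nest's.
- pad_left: The pad on the nest's +y side: orange printed block 42 mm long, 11 mm thick, 40 mm tall, standing on the plate; its face looks to -x and -y at 45 degrees. The spigot touches its face 15.6 mm in +x and 15.6 mm in +y from the seat. The V's mouth is about 70 mm wide and lies 4 mm to -x of the seat. Origin: centre of its underside.
- pad_right: The same pad mirrored on the nest's -y side. A pad cracks at 22 N; a 10 N push along the nest's +x puts about 5 to 7 N on each pad when even. Pushed a millimetre or two off line, the spigot can hang on one pad, and the pusher feels a steady sideways force; giving way to it until it is near zero settles the spigot evenly on both. Origin: centre of its underside.
- tape: Bystander: loose roll of masking tape lying flat, 90 mm across, 24 mm high. Origin: centre of its underside.
- cup: Bystander: loose orange printed open box, 50 x 50 x 45 mm. Origin: centre of its underside.
- driver: Bystander: loose black-handled screwdriver lying on the bench beyond the nest's +y side. Origin on its underside.
There are look-alikes about, which are no part of the job. Of the things shaped like the spigot, the metal one is meant.

How it is judged:
On the way, in this order (a step that is already met when the one before it is completed fails the run):
1. the spigot stands upright on the plate on the ring in front of the V, let go (horizontal distance between spigot and stand below 0.015 m and angle between spigot's own z axis and vertical below 0.05 rad and contact force between the fingers and spigot below 0.1 N and z of spigot in the frame of seat between -0.002 and 0.003 m and linear speed of spigot below 0.01 m/s), for 0.2 s.
2. the spigot is pressed against both pads at once with at least 3.5 N on each for half a second, upright on the plate (contact force between spigot and pad_left above 3.5 N and contact force between spigot and pad_right above 3.5 N and horizontal distance between spigot and seat below 0.003 m and angle between spigot's own z axis and vertical below 0.05 rad and z of spigot in the frame of seat between -0.002 and 0.003 m), for 0.5 s.
At the end, for the whole second after the job is handed in: The spigot stands upright (within 0.05 rad) on the nest's plate with its axis within 2 mm of the seat, at rest and let go; the tape, cup and screwdriver are within 20 mm of where they began (horizontal distance between spigot and seat below 0.002 m and angle between spigot's own z axis and vertical below 0.05 rad and contact force between the fingers and spigot below 0.1 N and z of spigot in the frame of seat between -0.002 and 0.003 m and linear speed of spigot below 0.01 m/s and distance of each of tape, cup, driver from where it was at the start of the episode below 0.02 m); the robot touches nothing.
It fails at once if a pad is loaded with more than 22 N (it cracks) (contact force between anything else and pad_left above 22 N or contact force between anything else and pad_right above 22 N).
It fails at once if the fingers press on the spigot with more than 15 N while it is within 15 mm of the seat (contact force between the fingers and spigot above 15 N and horizontal distance between spigot and seat below 0.015 m).
It fails at once if the spigot is tipped by more than 0.4 rad (angle between spigot's own z axis and vertical above 0.4 rad).
It fails at once if a bystander is pushed more than 20 mm (distance of any of tape, cup, driver from where it was at the start of the episode above 0.02 m).
It also fails if it takes over 72 s, if anything falls off the work surface, if the arm or the gripper's body presses on something with over 40 N, if the wrist force passes 120 N, or if a joint passes its speed limit or range.

## Robot

A 6-joint arm with a two-finger parallel gripper is mounted at the origin on the work surface. World frame = base frame: x ahead of the robot, y to its left, z up, the work surface at z = 0. Lengths are in m, angles in rad, forces in N, time in s.
With the tool pointing down it reaches from about 0.25 to 0.775 m from the base axis. Payload 4 kg.
Tool frame: the origin (TCP) lies midway between the tips of the shut fingers; the grasp point (between the pads) lies 19 mm behind it; z points along the fingers, y is the direction in which the jaws open and shut (so a half turn about z gives the same grasp; the last joint's range is limited). The gripper opens to 94 mm and grips with 3 to 60 N. Pads are 16 mm wide; open, the fingers measure 119 mm over their backs; the gripper's body (75 mm by 177 mm) begins 78 mm behind the grasp point.
Start: joints at [1.149, 0.087, 1.371, -0, 1.684, -0.103], TCP at [0.172, 0.522, 0.206] pointing down, gripper open.
Joint ranges: [-3.1, 3.1], [-0.76, 2.03], [0.27, 2.55], [-1.08, 4.22], [0.17, 2.65], [-2.57, 2.57]. Speed limits (rad/s): [2.79, 2.79, 3.14, 3.14, 3.14, 3.14].

## Interface

Orientations are given as a 3x3 rotation matrix whose columns are the frame's x, y, z axes.
In Python, from cell import * gives the robot as it stands.
- The arm moves only by the shell command python3 -m creep 'ROWS' [FORCE]. ROWS is JSON, a list that holds one entry, the list of rows, each a list of 7 numbers: the shift along the tool's x, y, z in mm, then the turn, a rotation vector about the tool's x, y, z in degrees, then the closure in counts, from 0 (fully open) to 255 (shut). In form: [[[x, y, z, rx, ry, rz, hand], ...]]. A call has 1 to 10 rows; each row is the pose to reach, as a shift and turn from the pose commanded when the call began, along the tool's axes at that moment; what a row does not reach only later rows make up. A row lasts 1/12 s, in which the tool goes at most 41.7 mm and 7.16 degrees, less where a joint would pass 70% of its speed; a pose out of reach is approached as far as the arm can. A call with a gripper value outside its range is refused whole. The fingers move at their own pace and stop on an object; FORCE is the grip in N (left out, the last holds). Time passes only in rows, so rows that repeat a pose let the fingers close. It gives the time, the measured TCP pose, the force and the opening at its end, in the units of the state.
- get_state(): the state, without advancing time (a new reading comes with each control period).
- capture(name): name is "scene" or "top"; returns a dict with "color" (420x560x3 uint8, red, green, blue), "camera_matrix" (3x3 intrinsics, pixels), "position" and "orientation" of the camera in the world. Camera axes: x right, y up, looking along -z (the intrinsics and any distortion apply to the point x, -y, -z); pixel columns grow to the right and rows downward; lengths in m; the calibration is good to about 2 mm. A picture is of the moment at which its call begins. There is no depth.
- job_done(): hands the job in, once; it reports no verdict.
The state is a dict: "t": time; "joints": joint angles; "dq": joint speeds; "effort": joint torques, N m; "position": TCP position; "ee_rot": TCP orientation; "wrist_force": force on the tool from outside, world axes, zero at the start; "moment": the same for the moment, N m; "width": opening from 0.0 (shut) to 1.0 (fully open).
Only numpy, scipy, OpenCV 4.12 (cv2) and the standard library are available. Lean on these libraries where they do the work, as an engineer would, in place of code of your own. Each camera call takes 0.05 s, during which the arm holds its last target. There are 200 camera calls.

## Working session

There is one attempt and no reset: what is moved stays moved. The work goes in short steps, Python scripts to look and compute and a shell command to move; the robot and the scene stay as the last step left them, time stands still between calls to the robot, and variables do not carry over. Pictures are saved under pics/ and viewed, about 8 in all and at most 12, crops included, and the job is handed in when it is done.

```bash
mkdir -p pics; ls; python3 - <<'E'
from cell import *
import cv2
s=get_state(); print({k:s[k] for k in('t','position','ee_rot','wrist_force','width')})
for n in('scene','top'):
    c=capture(n); cv2.imwrite(f'pics/{n}0.png',c['color'][:,:,::-1]); print(n,c['camera_matrix'],c['position'],c['orientation'],[k for k in c])
E
```

```text
pics
{'t': 0.0, 'position': array([0.17214853, 0.52176886, 0.20429362]), 'ee_rot': array([[-9.49611133e-01,  3.13429191e-01, -9.15538248e-04],
       [ 3.13430450e-01,  9.49608906e-01, -2.06824078e-03],
       [ 2.21156239e-04, -2.25098204e-03, -9.99997442e-01]]), 'wrist_force': array([-0.14113194,  0.04127619, -0.27715808]), 'width': 1.0000913875641835}
scene [[415.95793791   0.         274.54375383]
 [  0.         415.95793791 215.06464133]
 [  0.           0.           1.        ]] [ 0.98924308 -0.03276907  0.74005219] [[ 0.13492075 -0.83922104  0.52678689]
 [ 0.99078767  0.10800399 -0.08170021]
 [ 0.01166945  0.53295701  0.84606184]] ['color', 'camera_matrix', 'position', 'orientation']
top [[410.35149114   0.         280.51412956]
 [  0.         410.35149114 204.61934036]
 [  0.           0.           1.        ]] [0.33601423 0.00668701 1.00825797] [[ 0.08583443  0.97463223 -0.20669897]
 [-0.99630552  0.08338645 -0.0205429 ]
 [-0.00278588  0.20769861  0.9781889 ]] ['color', 'camera_matrix', 'position', 'orientation']
```

View pics/scene0.png

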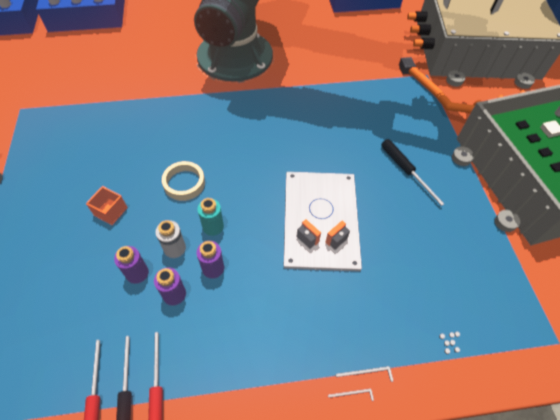

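View pics/top0.png

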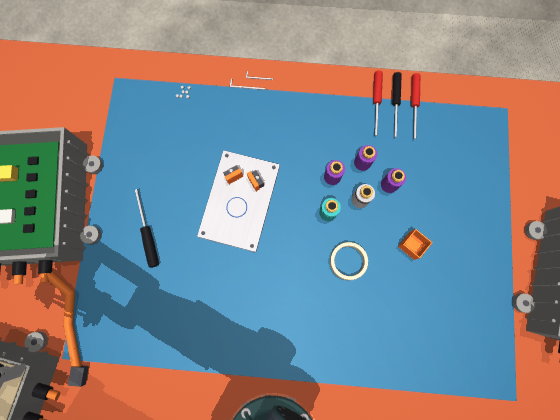

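Scene: five spigot-shaped things. Four are look-alikes: teal (209,215) and purple (130,265), (171,285), (209,258). The fifth, bright metal, is at (170,238), or (364,194) in top. It is the only metal one, so it fits. The nest is at (322,220) in scene and (238,200) in top. I'll confirm with crops and measure.

```bash
cat > h.py <<'E'
import numpy as np, cv2
from cell import *
def ray(c,u,v,z):
    K=c['camera_matrix'];d=np.array([(u-K[0,2])/K[0,0],-(v-K[1,2])/K[1,1],-1.])
    d=np.array(c['orientation'])@d;p=np.array(c['position']);return p+d*(z-p[2])/d[2]
def proj(c,P):
    q=np.array(c['orientation']).T@(np.asarray(P)-c['position']);K=c['camera_matrix']
    return np.array([K[0,2]-K[0,0]*q[0]/q[2],K[1,2]+K[1,1]*q[1]/q[2]])
def crop(c,u,v,w,h,s):
    im=c['color'][v:v+h,u:u+w,::-1];return cv2.resize(im,None,fx=s,fy=s,interpolation=cv2.INTER_CUBIC)
E
python3 - <<'E'
from h import *
a=capture('top');b=capture('scene')
L=crop(a,190,145,100,110,4);R=crop(a,310,140,100,110,4)
cv2.imwrite('pics/crop_top.png',np.hstack([L,R]))
L=crop(b,275,165,95,110,4);R=crop(b,110,185,100,110,4)
cv2.imwrite('pics/crop_scene.png',np.hstack([L,R]))
for n,c in(('top',a),('scene',b)):np.savez(n+'0.npz',**c)
E
```

```text
(no output)
```

View pics/crop_top.png

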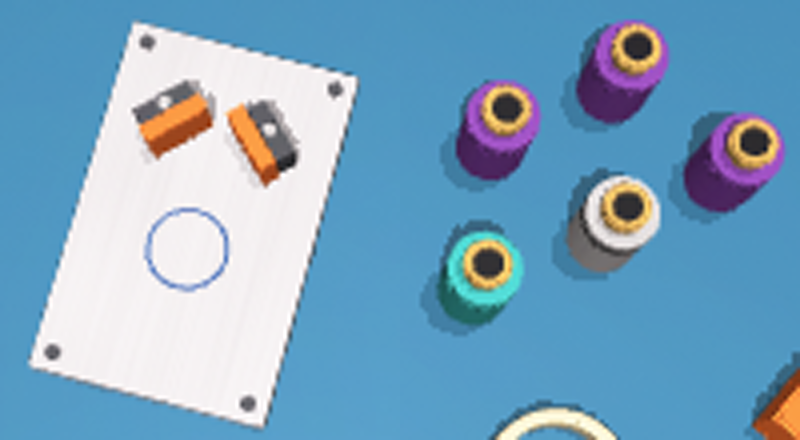

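View pics/crop_scene.png

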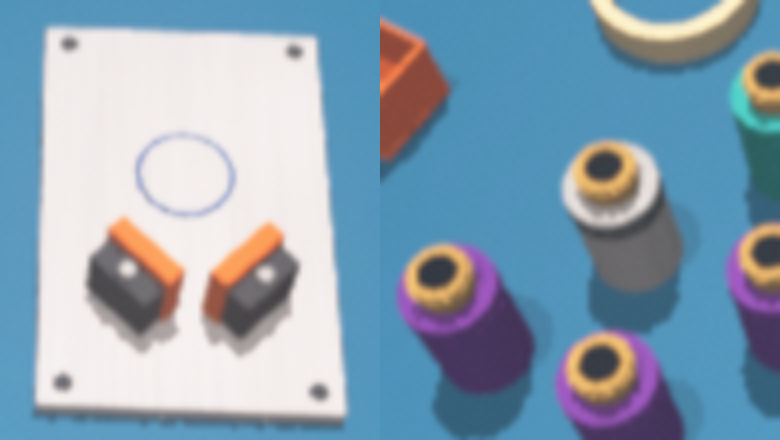

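The crops confirm it: the metal barrel with its brass nozzle is at (607,172) in the scene crop (right half) and (628,205) in the top crop (right half). The ring and plate corners are clear too, so I'll compute positions.

```bash
python3 - <<'E'
from h import *
a=np.load('top0.npz');b=np.load('scene0.npz')
f=lambda x,y,ox,oy:((x+.5)/4-.5+ox,(y+.5)/4-.5+oy)
T=lambda x,y:f(x,y,190,145); TR=lambda x,y:f(x-400,y,310,140)
S=lambda x,y:f(x,y,275,165); SR=lambda x,y:f(x-380,y,110,185)
r=lambda c,p,z:np.round(ray(c,*p,z)[:2]*1000,1)
print('spigot top',r(a,TR(628,205),.085),'scene',r(b,SR(605,167),.085))
for n,p,q in(('teal',(487,263),(775,78)),('pA',(507,108),(775,250)),('pB',(638,47),(603,363)),('pC',(753,143),(438,271))):print(n,r(a,TR(*p),.085),r(b,SR(*q),.085))
print('ring',r(a,T(187,249),.012),r(b,S(185,174),.012))
ct=np.array([r(a,T(*p),.012) for p in((133,22),(358,76),(264,428),(30,365))])
cs=np.array([r(b,S(*p),.012) for p in((346,415),(36,403),(46,28),(316,37))])
print(ct,cs)
for c in(ct,cs):
    print('ctr',c.mean(0),'len',np.linalg.norm(c[0]-c[3]),np.linalg.norm(c[0]-c[1]))
    d=(c[0]+c[1]-c[2]-c[3]);print('yaw',np.degrees(np.arctan2(d[1],d[0])))
    d=(c[0]+c[3]-c[1]-c[2]);print('yaw y-90',np.degrees(np.arctan2(d[1],d[0]))-90)
# refine plate with white mask minAreaRect on top image rectified
for n,c in(('top',a),('scene',b)):
    im=c['color'].astype(int);m=((im.min(2)>150)).astype(np.uint8)
    m=cv2.morphologyEx(m,cv2.MORPH_CLOSE,np.ones((5,5)))
    k,l,st,ce=cv2.connectedComponentsWithStats(m)
    t=proj(c,(.52,.1,.012));i=min(range(1,k),key=lambda i:np.hypot(*(ce[i]-t))-st[i,4]*.01)
    cn=max(cv2.findContours((l==i).astype(np.uint8),0,1)[0],key=cv2.contourArea)[:,0]
    P=np.array([ray(c,u,v,.012)[:2]*1000 for u,v in cn],np.float32)
    print(n,st[i],cv2.minAreaRect(P))
    # ring: blueish pixels inside plate
    d=(im[:,:,2]-im[:,:,0]>25)&(im.min(2)>80)
    g=c['position']
    R=ray(c,*(T(187,249) if n=='top' else S(185,174)),.012)[:2]
    pts=[ray(c,u,v,.012)[:2]*1000 for v,u in zip(*np.nonzero(d)) if 18<np.hypot(*(ray(c,u,v,.012)[:2]-R))*1000<34]
    e=cv2.fitEllipse(np.array(pts,np.float32));print('ring',len(pts),e)
E
```

```text
spigot top [ 580.5 -169.8] scene [ 580.2 -169.4]
teal [539.3 -90.5] [541.2 -90.2]
pA [633.  -96.6] [632.9 -94.8]
pB [ 677.1 -171.6] [ 677.8 -169.9]
pC [ 624.  -240.8] [ 624.3 -241.6]
ring [531.5 136.2] [531.3 136.1]
[[675.8 186.6]
 [652.1  40.2]
 [425.4  77.7]
 [451.4 224. ]] [[677.  186.1]
 [651.4  39.4]
 [426.5  78.3]
 [451.5 225.6]]
ctr [551.175 132.125] len 227.4953186331534 148.3059337990223
yaw -9.427304119568225
yaw y-90 -9.636820138700813
ctr [551.6  132.35] len 228.93339642786938 148.91692314844542
yaw -9.87439637102588
yaw y-90 -9.765438240102242
top [    0     0   511    73 21641] ((1013.167724609375, 139.48638916015625), (210.47125244140625, 1398.39599609375), 3.9283065795898438)
ring 85 ((531.9609985351562, 136.35369873046875), (49.235389709472656, 49.84300231933594), 76.40047454833984)
scene [ 284  172   78   97 6106] ((551.7169799804688, 132.53407287597656), (150.94613647460938, 231.7371826171875), 80.18167877197266)
ring 36 ((531.0907592773438, 135.81935119628906), (48.857852935791016, 49.49987030029297), 125.98025512695312)
```

```bash
cat > go.py <<'E'
import sys
from h import *
from scipy.spatial.transform import Rotation as Rn
YAW=-9.75; n=np.array([np.cos(np.radians(YAW)),np.sin(np.radians(YAW)),0]);ny=np.array([-n[1],n[0],0])
SEAT=np.array([586.,126.5,12]);
def nest(p): d=np.asarray(p)-SEAT;return np.array([d@n,d@ny,d[2]])
def rep(tgt=None,tilt=0):
    s=get_state();p=s['position']*1000;R=s['ee_rot'];f=s['wrist_force']
    print('t',round(s['t'],2),'p',p.round(1),'nest',nest(p).round(1),'F nest',np.round([f@n,f@ny,f[2]],2),'w',round(s['width'],3))
    if tgt is None:tgt=p
    G=np.column_stack([-n,ny,[0,0,-1]])@Rn.from_euler('y',tilt,degrees=True).as_matrix()
    print('shift',(R.T@(np.array(tgt)-p)).round(1),'rot',Rn.from_matrix(R.T@G).as_rotvec(degrees=True).round(2))
if __name__=='__main__':
    a=[float(x) for x in sys.argv[1:]];rep(a[:3] or None,*(a[3:4]))
E
python3 go.py 580.4 -169.6 200
```

```text
t 0.2 p [172.3 522.  204.7] nest [-474.7  319.7  192.7] F nest [-0.01  0.04 -0.42] w 1.002
shift [-604.3 -528.8    5.4] rot [-0.08 -0.01 -8.51]
```

```bash
python3 -m creep '[[[-302,-264,2,0,0,-5,0],[-302,-264,2,0,0,-5,0],[-302,-264,2,0,0,-5,0],[-302,-264,2,0,0,-5,0],[-302,-264,2,0,0,-5,0],[-302,-264,2,0,0,-5,0],[-302,-264,2,0,0,-5,0],[-302,-264,2,0,0,-5,0],[-302,-264,2,0,0,-5,0],[-302,-264,2,0,0,-5,0]]]' 20; python3 go.py 580.4 -169.6 200
```

```text
t: 1.03
position: [0.3775, 0.1738, 0.2034]
ee_rot: [[-0.973, 0.232, 0.001], [0.232, 0.973, -0.001], [-0.001, -0.001, -1.0]]
wrist_force: [-0.3, 0.2, 0.1]
width: 0.998
t 1.03 p [377.5 173.8 203.4] nest [-213.5   11.3  191.4] F nest [-0.31  0.18  0.05] w 0.998
shift [-277.1 -287.     4. ] rot [-0.04  0.06 -3.67]
```

```bash
python3 -m creep '[[[-277,-287,0,0,0,-3.7,0],[-277,-287,0,0,0,-3.7,0],[-277,-287,0,0,0,-3.7,0],[-277,-287,0,0,0,-3.7,0],[-277,-287,0,0,0,-3.7,0],[-277,-287,0,0,0,-3.7,0],[-277,-287,0,0,0,-3.7,0],[-277,-287,0,0,0,-3.7,0],[-277,-287,0,0,0,-3.7,0],[-277,-287,0,0,0,-3.7,0]]]'; python3 go.py 580.4 -169.6 23
```

```text
t: 1.87
position: [0.5812, -0.1699, 0.2022]
ee_rot: [[-0.986, 0.169, -0.001], [0.169, 0.986, -0.001], [0.001, -0.001, -1.0]]
wrist_force: [0.2, 0.9, -0.0]
width: 0.999
t 1.87 p [ 581.2 -169.9  202.2] nest [  45.4 -293.   190.2] F nest [ 0.05  0.88 -0.02] w 0.999
shift [  0.7   0.4 179.2] rot [-0.05 -0.04  0.02]
```

```bash
python3 -m creep '[[[0.7,0.4,30,0,0,0,0],[0.7,0.4,60,0,0,0,0],[0.7,0.4,90,0,0,0,0],[0.7,0.4,120,0,0,0,0],[0.7,0.4,145,0,0,0,0],[0.7,0.4,160,0,0,0,0],[0.7,0.4,170,0,0,0,0],[0.7,0.4,178,0,0,0,0],[0.7,0.4,178,0,0,0,0],[0.7,0.4,178,0,0,0,0]]]'; python3 go.py 580.4 -169.6 23
```

```text
t: 2.7
position: [0.58, -0.1656, 0.0261]
ee_rot: [[-0.986, 0.166, 0.001], [0.166, 0.986, -0.0], [-0.001, -0.0, -1.0]]
wrist_force: [-0.4, -0.2, 0.3]
width: 0.999
t 2.7 p [ 580.  -165.6   26.1] nest [  43.6 -288.9   14.1] F nest [-0.33 -0.27  0.28] w 0.999
shift [-1.1 -3.9  3.1] rot [-0.01  0.05  0.19]
```

```bash
python3 -m creep '[[[-1,-4,0,0,0,0,0],[-1,-4,0,0,0,0,0],[-1,-4,0,0,0,0,0]]]'; python3 go.py 580.4 -169.6 23
```

```text
t: 2.95
position: [0.5808, -0.1702, 0.0269]
ee_rot: [[-0.986, 0.167, 0.002], [0.167, 0.986, -0.001], [-0.003, -0.0, -1.0]]
wrist_force: [-0.5, -1.2, -1.0]
width: 1.002
t 2.95 p [ 580.8 -170.2   26.9] nest [  45.1 -293.3   14.9] F nest [-0.3  -1.25 -1.01] w 1.002
shift [0.5 0.5 3.9] rot [-0.03  0.14  0.16]
```

```bash
python3 - <<'E'
from h import *
a=capture('top');b=capture('scene')
cv2.imwrite('pics/g.png',np.hstack([crop(a,310,130,100,110,4),crop(b,110,165,100,110,4)]))
E
```

```text
(no output)
```

View pics/g.png

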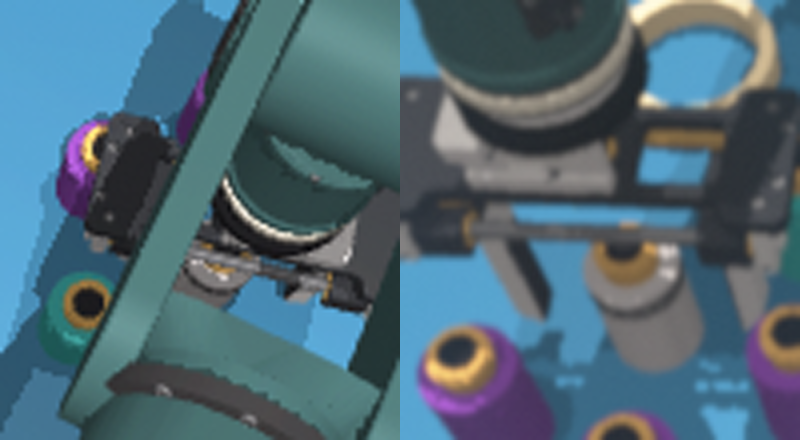

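The fingers straddle the metal spigot (right half, about (645,300)) and are clear of its neighbours. Closing now.

```bash
python3 -m creep '[[[0.5,0,3,0,0,0,60],[0.5,0,3,0,0,0,120],[0.5,0,3,0,0,0,180],[0.5,0,3,0,0,0,220],[0.5,0,3,0,0,0,220],[0.5,0,3,0,0,0,220],[0.5,0,3,0,0,0,220],[0.5,0,3,0,0,0,220]]]' 20; python3 go.py 580.4 -169.6 150
```

```text
t: 3.72
position: [0.5794, -0.1694, 0.0225]
ee_rot: [[-0.986, 0.166, 0.0], [0.166, 0.986, 0.0], [-0.0, 0.0, -1.0]]
wrist_force: [0.5, 3.8, 1.7]
width: 0.47
t 3.72 p [ 579.4 -169.4   22.5] nest [  43.6 -292.7   10.5] F nest [-0.15  3.81  1.66] w 0.47
shift [  -1.    -0.  -127.5] rot [0.02 0.01 0.18]
```

```bash
python3 -m creep '[[[0,0,-8,0,0,0,220],[0,0,-25,0,0,0,220],[0,0,-50,0,0,0,220],[0,0,-75,0,0,0,220],[0,0,-100,0,0,0,220],[0,0,-120,0,0,0,220],[0,0,-130,0,0,0,220],[0,0,-130,0,0,0,220]]]'; python3 go.py 531.6 136 150
```

```text
t: 4.38
position: [0.5806, -0.17, 0.1555]
ee_rot: [[-0.986, 0.166, 0.005], [0.166, 0.986, -0.002], [-0.005, -0.001, -1.0]]
wrist_force: [-0.4, -0.3, -3.1]
width: 0.463
t 4.38 p [ 580.6 -170.   155.5] nest [  44.9 -293.1  143.5] F nest [-0.38 -0.4  -3.15] w 0.463
shift [ 99.2 293.6   4.7] rot [-0.06  0.29  0.19]
```

```bash
python3 -m creep '[[[8,24,2,0,0,0,220],[18,54,2,0,0,0,220],[30,89,2,0,0,0,220],[42,124,2,0,0,0,220],[54,159,3,0,0,0,220],[66,194,3,0,0,0,220],[78,229,4,0,0,0,220],[88,259,4,0,0.2,0.2,220],[95,281,4,0,0.2,0.2,220],[99,293.5,4,0,0.2,0.2,220]]]'; python3 -m creep '[[[0,0,0,0,0,0,220],[0,0,0,0,0,0,220],[0,0,0,0,0,0,220]]]' >/dev/null; python3 go.py 531.6 136 36
```

```text
t: 5.22
position: [0.5285, 0.1391, 0.146]
ee_rot: [[-0.986, 0.167, -0.008], [0.167, 0.986, 0.001], [0.008, -0.0, -1.0]]
wrist_force: [-0.1, 0.0, -4.2]
width: 0.467
t 5.47 p [530.4 135.1 147.6] nest [-56.3  -0.9 135.6] F nest [ 0.06 -0.32 -4.38] w 0.465
shift [ -1.5   1.2 111.5] rot [-0.09 -0.27 -0.08]
```

```bash
python3 -m creep '[[[-1.5,1,20,0,0,0,220],[-1.5,1,45,0,0,0,220],[-1.5,1,70,0,0,0,220],[-1.5,1,90,0,0,0,220],[-1.5,1,100,0,0,0,220],[-1.5,1,104,0,0,0,220],[-1.5,1,104,0,0,0,220],[-1.5,1,104,0,0,0,220]]]'; python3 go.py 531.6 136 34.5
```

```text
t: 6.13
position: [0.5329, 0.1367, 0.0457]
ee_rot: [[-0.985, 0.17, -0.001], [0.17, 0.985, 0.001], [0.001, 0.001, -1.0]]
wrist_force: [0.4, -0.2, -3.2]
width: 0.467
t 6.13 p [532.9 136.7  45.7] nest [-54.    1.1  33.7] F nest [ 0.39 -0.17 -3.17] w 0.467
shift [ 1.2 -1.  11.2] rot [ 0.03 -0.08 -0.06]
```

```bash
python3 -m creep '[[[1,-1,4,0,0,0,220],[1,-1,8,0,0,0,220],[1,-1,9,0,0,0,220],[1,-1,10,0,0,0,220],[1,-1,10,0,0,0,220],[1,-1,10,0,0,0,220]]]'; python3 go.py 531.6 136 34.5
```

```text
t: 6.63
position: [0.5308, 0.1365, 0.0347]
ee_rot: [[-0.986, 0.17, -0.003], [0.17, 0.986, 0.001], [0.003, 0.0, -1.0]]
wrist_force: [-0.2, -0.1, -3.9]
width: 0.464
t 6.63 p [530.8 136.5  34.7] nest [-56.1   0.5  22.7] F nest [-0.14 -0.17 -3.92] w 0.464
shift [-0.9 -0.3  0.2] rot [ 0.01 -0.18 -0.01]
```

```bash
python3 - <<'E'
from h import *
a=capture('top');b=capture('scene')
cv2.imwrite('pics/p.png',np.hstack([crop(a,190,145,100,110,4),crop(b,275,155,100,110,4)]))
E
```

```text
(no output)
```

View pics/p.png

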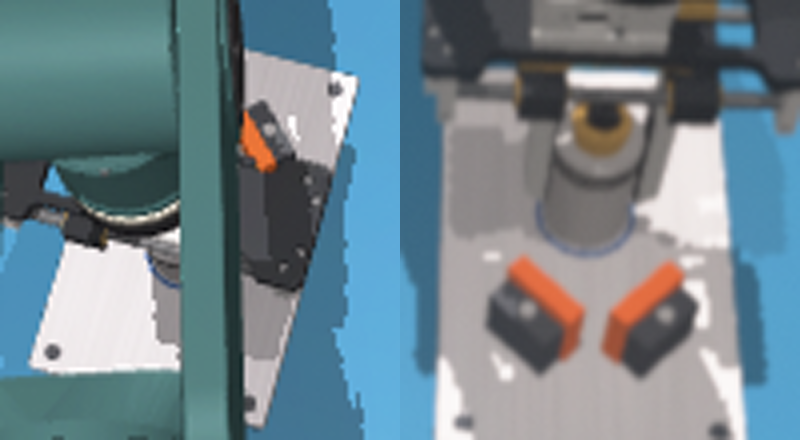

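The spigot (right half, base about (585,215)) sits inside the blue ring, centred. I'll lower it gently to contact.

```bash
for i in 1 2 3; do :; done; python3 -m creep '[[[0,0,0.5,0,0,0,220],[0,0,1,0,0,0,220],[0,0,1,0,0,0,220],[0,0,1,0,0,0,220]]]'|grep -E 'pos|force'; python3 go.py
```

```text
position: [0.531, 0.1365, 0.0345]
wrist_force: [-1.9, 0.3, 3.8]
t 7.07 p [531.  136.5  34.5] nest [-55.9   0.6  22.5] F nest [-1.97 -0.04  3.78] w 0.463
shift [0. 0. 0.] rot [ 0.03 -0.14 -0.01]
```

Contact (Fz rose from -3.9 to +3.8 N). I'll back off about half a millimetre and release.

```bash
python3 -m creep '[[[0,0,-0.4,0,0,0,220],[0,0,-0.4,0,0,0,130],[0,0,-0.4,0,0,0,100],[0,0,-0.4,0,0,0,70],[0,0,-0.4,0,0,0,50],[0,0,-0.4,0,0,0,40],[0,0,-0.4,0,0,0,40],[0,0,-0.4,0,0,0,40],[0,0,-0.4,0,0,0,40]]]'; python3 go.py
```

```text
t: 7.82
position: [0.5307, 0.1364, 0.0339]
ee_rot: [[-0.986, 0.17, -0.003], [0.17, 0.986, 0.001], [0.003, 0.0, -1.0]]
wrist_force: [-0.8, 0.8, -0.3]
width: 0.839
t 7.82 p [530.7 136.4  33.9] nest [-56.2   0.4  21.9] F nest [-0.88  0.62 -0.32] w 0.839
shift [0. 0. 0.] rot [ 0.   -0.2  -0.01]
```

```bash
python3 -m creep '[[[0,0,-15,0,0,0,40],[0,0,-40,0,0,0,40],[0,0,-70,0,0,0,40],[0,0,-100,0,0,0,40],[0,0,-115,0,0,0,40],[40,0,-115,0,0,0,100],[80,0,-115,0,0,0,150],[105,0,-115,0,0,0,255],[105,0,-115,0,0,0,255],[105,0,-115,0,0,0,255]]]'; python3 go.py
```

```text
t: 8.65
position: [0.427, 0.1544, 0.1497]
ee_rot: [[-0.986, 0.169, -0.002], [0.169, 0.986, 0.001], [0.002, 0.001, -1.0]]
wrist_force: [1.0, 0.4, -0.3]
width: 0.526
t 8.65 p [427.  154.4 149.7] nest [-161.4    0.6  137.7] F nest [ 0.97  0.53 -0.33] w 0.526
shift [0. 0. 0.] rot [ 0.03 -0.11  0.05]
```

```bash
python3 -m creep '[[[-3,0,0,0,0,0,255],[-3,0,0,0,0,0,255],[-3,0,0,0,0,0,255],[-3,0,0,0,0,0,255],[-3,0,0,0,0,0,255],[-3,0,0,0,0,0,255]]]'|grep width; python3 - <<'E'
from h import *
from go import nest
a=capture('top');b=capture('scene')
cv2.imwrite('pics/q.png',np.hstack([crop(a,190,145,100,110,4),crop(b,275,155,100,110,4)]))
for n,c in(('top2',a),('scene2',b)):np.savez(n+'.npz',**c)
E
```

```text
width: 0.105
```

View pics/q.png

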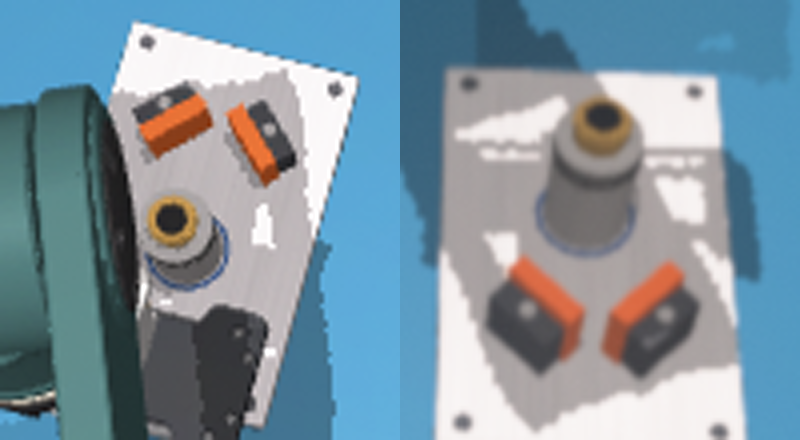

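```bash
python3 - <<'E'
from h import *
from go import nest
a=np.load('top2.npz');b=np.load('scene2.npz')
f=lambda x,y,ox,oy:((x+.5)/4-.5+ox,(y+.5)/4-.5+oy)
for c,p in((a,f(172,221,190,145)),(b,f(202,118,275,155))):
    q=ray(c,*p,.097)*1000;print('spigot',q.round(1),nest(q).round(1))
# pads: orange inner faces, top edge z=.052 ; centroid of orange per pad
T=lambda x,y:f(x,y,190,145);S=lambda x,y:f(x-400,y,275,155)
for c,F,ps in((a,T,[(136,122),(202,92),(228,108),(264,156)]),(b,S,[(684,264),(609,318),(582,317),(517,257)])):
    print([nest(ray(c,*F(*p),.052)*1000).round(1)[:2] for p in ps])
E
python3 go.py 484 144 32 -8
```

```text
spigot [530.3 135.4  97. ] [-56.4  -0.7  85. ]
spigot [531.7 135.2  97. ] [-55.   -0.7  85. ]
[array([ 5.5, 45.3]), array([33.7, 11.8]), array([28. , -6.2]), array([  4.5, -35.3])]
[array([-2.1, 42.7]), array([29.6,  5.3]), array([29.6, -7.6]), array([ -2.7, -38.4])]
t 9.25 p [430.7 153.6 149.1] nest [-157.7    0.4  137.1] F nest [-0.43 -0.36 -0.64] w 0.021
shift [-54.6  -0.4 116.9] rot [-0.   -8.21 -0.03]
```

The spigot stands on the ring (within 2 mm from both cameras, z consistent). Next I'll go behind it with the fingers shut, tip leaning 8° forward so it pushes low.

```bash
python3 -m creep '[[[-10,0,15,0,-2,0,255],[-20,0,40,0,-4,0,255],[-30,0,65,0,-6,0,255],[-40,-0.5,90,0,-8,0,255],[-48,-0.5,105,0,-8,0,255],[-48,-0.5,113,0,-8,0,255],[-48,-0.5,115,0,-8,0,255],[-48,-0.5,115,0,-8,0,255],[-48,-0.5,115,0,-8,0,255],[-48,-0.5,115,0,-8,0,255]]]' ; python3 go.py 487.4 143.1 32 -8
```

```text
t: 10.08
position: [0.4784, 0.1454, 0.0357]
ee_rot: [[-0.976, 0.17, 0.137], [0.168, 0.986, -0.022], [-0.138, 0.001, -0.99]]
wrist_force: [-0.2, 0.2, -0.4]
width: 0.004
t 10.08 p [478.4 145.4  35.7] nest [-109.2    0.4   23.7] F nest [-0.26  0.16 -0.43] w 0.004
shift [-8.6 -0.7  5. ] rot [ 0.07 -0.04 -0.02]
```

```bash
python3 -m creep '[[[-4,-0.5,2,0,0,0,255],[-9,-0.5,4,0,0,0,255],[-14,-0.5,5.5,0,0,0,255],[-17,-0.5,5.5,0,0,0,255],[-17.4,-0.5,5.5,0,0,0,255],[-17.4,-0.5,5.5,0,0,0,255]]]' |grep force; python3 go.py
python3 -m creep '[[[-2,0,0.3,0,0,0,255],[-4,0,0.6,0,0,0,255],[-6,0,0.8,0,0,0,255],[-8,0,1.1,0,0,0,255],[-10,0,1.4,0,0,0,255],[-10,0,1.4,0,0,0,255]]]' |grep force; python3 go.py
```

```text
wrist_force: [0.0, -0.2, 0.1]
t 10.58 p [495.3 141.4  31. ] nest [-91.9  -0.7  19. ] F nest [ 0.03 -0.18  0.06] w 0.002
shift [0. 0. 0.] rot [-0.    7.79 -0.04]
wrist_force: [-1.9, -0.2, 0.0]
t 11.08 p [505.1 139.8  30.9] nest [-82.   -0.6  18.9] F nest [-1.88 -0.49  0.  ] w 0.008
shift [0. 0. 0.] rot [ 0.    7.79 -0.02]
```

```bash
python3 -m creep '[[[-2.5,0,0.3,0,0,0,255],[-5,0,0.7,0,0,0,255],[-7.5,0,1,0,0,0,255],[-10,0,1.4,0,0,0,255],[-12.5,0,1.7,0,0,0,255],[-15,0,2.1,0,0,0,255],[-17.5,0,2.5,0,0,0,255],[-20,0,2.8,0,0,0,255],[-22.5,0,3.1,0,0,0,255],[-25,0,3.5,0,0,0,255]]]' |grep force; python3 go.py
python3 -m creep '[[[-2,0,0.3,0,0,0,255],[-4,0,0.6,0,0,0,255],[-6,0,0.9,0,0,0,255],[-8,0,1.1,0,0,0,255],[-10,0,1.4,0,0,0,255],[-12,0,1.7,0,0,0,255],[-12,0,1.7,0,0,0,255]]]' |grep force; python3 go.py
```

```text
wrist_force: [-1.7, 0.4, -0.6]
t 11.92 p [530.1 135.5  30.8] nest [-56.6  -0.6  18.8] F nest [-1.8   0.13 -0.63] w 0.005
shift [0. 0. 0.] rot [ 0.    7.8  -0.02]
wrist_force: [-0.4, 0.6, -0.3]
t 12.5 p [542.3 133.4  30.9] nest [-44.2  -0.6  18.9] F nest [-0.51  0.54 -0.33] w 0.008
shift [0. 0. 0.] rot [ 0.01  7.84 -0.02]
```

```bash
python3 - <<'E'
from h import *
a=capture('top');b=capture('scene')
cv2.imwrite('pics/r.png',np.hstack([crop(a,190,145,100,110,4),crop(b,275,155,100,110,4)]))
E
```

```text
(no output)
```

View pics/r.png

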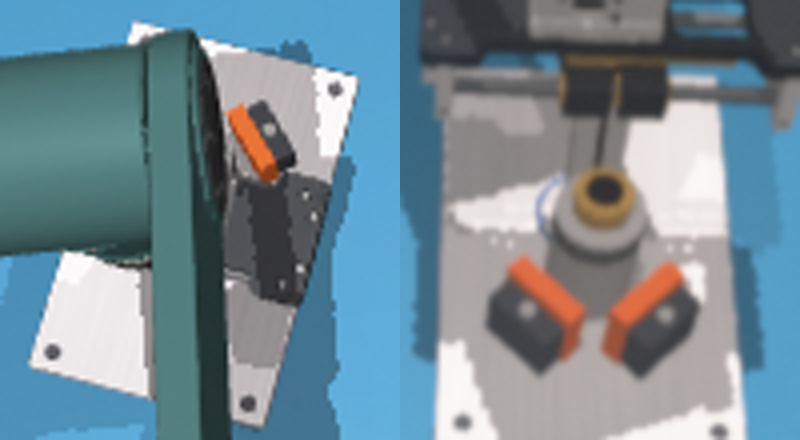

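The spigot is upright, between the ring and the V (nozzle at (604,189) in the right half), still central. I'll work out the remaining distance.

```bash
python3 - <<'E'
from h import *
from go import nest
b=np.load('scene2.npz');q=ray(b,204.5/4-.5+275,186.5/4-.5+155,.097)*1000;print(nest(q).round(1))
E
python3 -m creep '[[[-1,0,0.1,0,0,0,255],[-2,0,0.3,0,0,0,255],[-3,0,0.4,0,0,0,255],[-4,0,0.6,0,0,0,255],[-5,0,0.7,0,0,0,255],[-5,0,0.7,0,0,0,255]]]' |grep force; python3 go.py
```

```text
[-15.5  -0.9  85. ]
wrist_force: [-1.1, -0.6, -0.6]
t 13.1 p [547.  132.6  30.8] nest [-39.5  -0.6  18.8] F nest [-0.94 -0.81 -0.62] w 0.006
shift [0. 0. 0.] rot [ 0.01  7.81 -0.02]
```

```bash
g='grep force'
python3 -m creep '[[[-1,0,0.1,0,0,0,255],[-2,0,0.3,0,0,0,255],[-3,0,0.4,0,0,0,255],[-4,0,0.6,0,0,0,255],[-5,0,0.7,0,0,0,255],[-5,0,0.7,0,0,0,255]]]' |$g; python3 go.py
python3 -m creep '[[[-0.5,0,0.1,0,0,0,255],[-1,0,0.1,0,0,0,255],[-1.5,0,0.2,0,0,0,255],[-2,0,0.3,0,0,0,255],[-2,0,0.3,0,0,0,255],[-2,0,0.3,0,0,0,255]]]' |$g; python3 go.py
```

```text
wrist_force: [-0.1, 0.1, 0.3]
t 13.6 p [552.  131.7  30.8] nest [-34.4  -0.6  18.8] F nest [-0.12  0.1   0.33] w 0.006
shift [0. 0. 0.] rot [ 0.    7.82 -0.02]
wrist_force: [-1.0, 0.2, 0.1]
t 14.1 p [553.8 131.4  30.8] nest [-32.6  -0.6  18.8] F nest [-1.    0.05  0.14] w 0.005
shift [0. 0. 0.] rot [ 0.    7.81 -0.02]
```

```bash
python3 -m creep '[[[-0.5,0,0.1,0,0,0,255],[-1,0,0.1,0,0,0,255],[-1,0,0.1,0,0,0,255],[-1,0,0.1,0,0,0,255]]]' >/dev/null; python3 go.py
python3 -m creep '[[[-0.5,0,0.1,0,0,0,255],[-0.5,0,0.1,0,0,0,255],[-0.5,0,0.1,0,0,0,255]]]' >/dev/null; python3 go.py
```

```text
t 14.43 p [554.3 131.3  30.7] nest [-32.   -0.6  18.7] F nest [-3.16 -0.1   2.01] w 0.007
shift [0. 0. 0.] rot [ 0.    7.76 -0.01]
t 14.68 p [554.6 131.4  30.6] nest [-31.8  -0.5  18.6] F nest [-5.22  0.91  2.01] w 0.005
shift [0. 0. 0.] rot [ 0.01  7.73 -0.01]
```

```bash
python3 -m creep '[[[-0.3,0,0,0,0,0,255],[-0.3,0,0,0,0,0,255],[-0.3,0,0,0,0,0,255]]]' >/dev/null; python3 go.py
python3 -m creep '[[[0,0,0,0,0,0,255],[0,0,0,0,0,0,255]]]' >/dev/null; python3 go.py
```

```text
t 14.93 p [554.8 131.5  30.6] nest [-31.6  -0.4  18.6] F nest [-6.67  1.17  2.61] w 0.005
shift [0. 0. 0.] rot [ 0.02  7.71 -0.01]
t 15.1 p [554.8 131.5  30.6] nest [-31.6  -0.4  18.6] F nest [-5.95  0.63  2.26] w 0.004
shift [0. 0. 0.] rot [ 0.03  7.71 -0.01]
```

```bash
python3 -m creep '[[[0,0.3,0,0,0,0,255],[0,0.3,0,0,0,0,255],[0,0.3,0,0,0,0,255]]]' >/dev/null; python3 go.py
python3 -m creep '[[[-0.3,0.3,0,0,0,0,255],[-0.3,0.3,0,0,0,0,255],[-0.3,0.3,0,0,0,0,255]]]' >/dev/null; python3 go.py
```

```text
t 15.35 p [555.1 131.7  30.6] nest [-31.4  -0.1  18.6] F nest [-5.42  1.62  1.46] w 0.0
shift [0. 0. 0.] rot [ 0.02  7.74 -0.01]
t 15.6 p [555.4 132.   30.6] nest [-31.1   0.2  18.6] F nest [-4.83  0.26  2.01] w 0.001
shift [0. 0. 0.] rot [ 0.03  7.74 -0.01]
```

```bash
python3 -m creep '[[[-0.3,0.4,0,0,0,0,255],[-0.3,0.4,0,0,0,0,255],[-0.3,0.4,0,0,0,0,255]]]' >/dev/null; python3 go.py
python3 -m creep '[[[-0.3,0.4,0,0,0,0,255],[-0.3,0.4,0,0,0,0,255],[-0.3,0.4,0,0,0,0,255]]]' >/dev/null; python3 go.py
```

```text
t 15.85 p [555.5 132.1  30.6] nest [-31.    0.3  18.6] F nest [-6.03  0.15  2.42] w 0.004
shift [0. 0. 0.] rot [-0.01  7.71 -0.01]
t 16.1 p [555.6 132.2  30.5] nest [-31.    0.4  18.5] F nest [-5.34  0.09  2.16] w 0.002
shift [0. 0. 0.] rot [-0.05  7.67 -0.01]
```

```bash
python3 -m creep '[[[-0.5,0,0,0,0,0,255],[-0.5,0,0,0,0,0,255],[-0.5,0,0,0,0,0,255]]]' >/dev/null; python3 go.py
python3 -m creep '[[[-0.4,0,0,0,0,0,255],[-0.4,0,0,0,0,0,255],[-0.4,0,0,0,0,0,255]]]' >/dev/null; python3 go.py
```

```text
t 16.35 p [555.6 132.1  30.5] nest [-30.9   0.4  18.5] F nest [-6.98 -1.13  3.6 ] w 0.003
shift [0. 0. 0.] rot [-0.05  7.61 -0.02]
t 16.6 p [555.6 132.1  30.5] nest [-30.9   0.4  18.5] F nest [-8.28 -0.65  3.9 ] w 0.004
shift [0. 0. 0.] rot [-0.06  7.56 -0.01]
```

```bash
python3 -m creep '[[[0,-0.25,-0.3,0,0,0,255],[0,-0.25,-0.3,0,0,0,255],[0,-0.25,-0.3,0,0,0,255]]]' >/dev/null; python3 go.py
python3 -m creep '[[[-0.4,0,0,0,0,0,255],[-0.4,0,0,0,0,0,255],[-0.4,0,0,0,0,0,255]]]' >/dev/null; python3 go.py
```

```text
t 16.85 p [555.6 132.1  30.6] nest [-30.9   0.4  18.6] F nest [-6.91  1.17  2.58] w 0.002
shift [0. 0. 0.] rot [-0.03  7.57 -0.01]
t 17.1 p [555.6 132.1  30.6] nest [-30.9   0.4  18.6] F nest [-8.31  1.14  4.12] w 0.007
shift [0. 0. 0.] rot [-0.04  7.52 -0.02]
```

```bash
python3 -m creep '[[[-0.3,0.12,-0.1,0,0,0,255],[-0.3,0.12,-0.1,0,0,0,255],[-0.3,0.12,-0.1,0,0,0,255]]]' >/dev/null; python3 go.py
python3 -m creep '[[[0,0,0,0,0,0,255],[0,0,0,0,0,0,255],[0,0,0,0,0,0,255]]]' >/dev/null; python3 go.py
```

```text
t 17.35 p [555.7 132.1  30.6] nest [-30.9   0.4  18.6] F nest [-8.46 -0.31  3.61] w 0.003
shift [0. 0. 0.] rot [-0.05  7.49 -0.01]
t 17.6 p [555.7 132.1  30.6] nest [-30.8   0.4  18.6] F nest [-8.25 -0.26  3.69] w 0.004
shift [0. 0. 0.] rot [-0.05  7.49 -0.01]
```

```bash
python3 -m creep '[[[-0.5,-0.03,-0.2,0,0,0,255],[-0.5,-0.03,-0.2,0,0,0,255],[-0.5,-0.03,-0.2,0,0,0,255],[-0.5,-0.03,-0.2,0,0,0,255]]]' >/dev/null; python3 go.py
python3 -m creep '[[[0,0,0,0,0,0,255],[0,0,0,0,0,0,255],[0,0,0,0,0,0,255],[0,0,0,0,0,0,255]]]' >/dev/null; python3 go.py
```

```text
t 17.93 p [555.7 132.1  30.6] nest [-30.8   0.4  18.6] F nest [-9.71 -0.37  3.94] w 0.005
shift [0. 0. 0.] rot [-0.05  7.43 -0.01]
t 18.27 p [555.7 132.1  30.6] nest [-30.8   0.4  18.6] F nest [-9.43 -0.09  2.88] w 0.007
shift [0. 0. 0.] rot [-0.05  7.43 -0.01]
```

```bash
python3 -m creep '[[[-0.1,0,0,0,0,0,255],[-0.1,0,0,0,0,0,255],[-0.1,0,0,0,0,0,255],[-0.1,0,0,0,0,0,255],[-0.1,0,0,0,0,0,255],[-0.1,0,0,0,0,0,255],[-0.1,0,0,0,0,0,255],[-0.1,0,0,0,0,0,255],[-0.1,0,0,0,0,0,255],[-0.1,0,0,0,0,0,255]]]' >/dev/null; python3 go.py
python3 -m creep '[[[0,0,0,0,0,0,255],[0,0,0,0,0,0,255],[0,0,0,0,0,0,255],[0,0,0,0,0,0,255],[0,0,0,0,0,0,255],[0,0,0,0,0,0,255],[0,0,0,0,0,0,255],[0,0,0,0,0,0,255],[0,0,0,0,0,0,255],[0,0,0,0,0,0,255]]]' >/dev/null; python3 go.py
python3 - <<'E'
from h import *
b=capture('scene')
cv2.imwrite('pics/s.png',crop(b,275,155,100,110,5))
E
```

```text
t 19.1 p [555.7 132.1  30.6] nest [-30.8   0.4  18.6] F nest [-10.11   0.92   3.88] w 0.006
shift [0. 0. 0.] rot [-0.05  7.42 -0.01]
t 19.93 p [555.7 132.1  30.6] nest [-30.8   0.4  18.6] F nest [-10.21  -0.15   4.19] w 0.008
shift [0. 0. 0.] rot [-0.05  7.42 -0.01]
```

View pics/s.png

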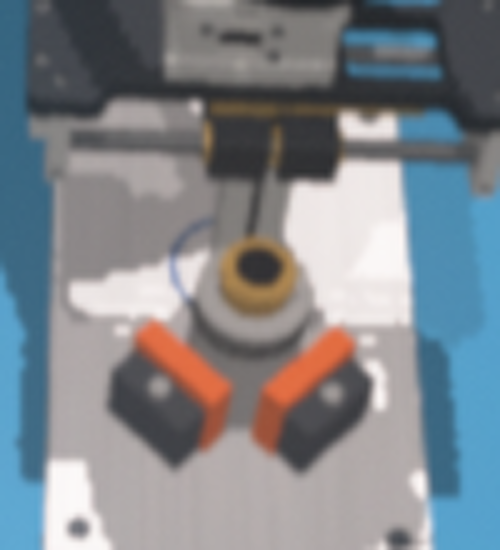

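The spigot is upright in the V, against both pads (nozzle at (258,265)). It has held about 10 N for over 2 s with mean side force near zero. Backing away.

```bash
python3 -m creep '[[[0.8,0,0,0,0,0,255],[1.6,0,0,0,0,0,255],[2.5,0,-0.3,0,0,0,255],[4,0,-0.6,0,0,0,255],[7,0,-1,0,0,0,255],[12,0,-2,0,0,0,255],[20,0,-3,0,0,0,255],[32,0,-5,0,0,0,255],[45,0,-7,0,0,0,255],[55,0,-8,0,0,0,255]]]' >/dev/null; python3 go.py
python3 -m creep '[[[15,0,-10,0,0,0,255],[30,0,-30,0,2,0,255],[40,0,-60,0,4,0,255],[50,0,-90,0,6,0,255],[70,0,-120,0,7.4,0,255],[90,0,-140,0,7.4,0,255],[110,0,-150,0,7.4,0,255],[110,0,-150,0,7.4,0,255],[110,0,-150,0,7.4,0,255],[110,0,-150,0,7.4,0,255]]]' >/dev/null; python3 go.py
python3 - <<'E'
from h import *
from go import SEAT
a=capture('top');b=capture('scene')
x=crop(a,190,130,100,110,4);y=crop(b,275,155,100,110,4)
cv2.imwrite('pics/e.png',np.hstack([x,y]))
for c,n,o in((a,'top',(190,130)),(b,'scene',(275,155))):
    q=(proj(c,(SEAT+[0,0,85])/1000)-o+.5)*4-.5;print(n,'expected rim px',q.round(0))
    k=np.load(n+'0.npz')['color'].astype(int);d=np.abs(k-c['color'].astype(int)).max(2)
    cv2.imwrite(f'pics/full_{n}.png',c['color'][:,:,::-1])
E
```

```text
t 20.82 p [503.2 141.4  32.7] nest [-84.2   0.7  20.7] F nest [-0.28  1.24 -0.51] w 0.004
shift [0. 0. 0.] rot [ 0.02  7.87 -0.01]
t 21.65 p [376.6 163.  165.4] nest [-212.6    0.5  153.4] F nest [ 0.26  0.04 -0.5 ] w 0.007
shift [0. 0. 0.] rot [-0.01  0.43 -0.01]
top expected rim px [198. 188.]
scene expected rim px [207. 214.]
```

View pics/e.png

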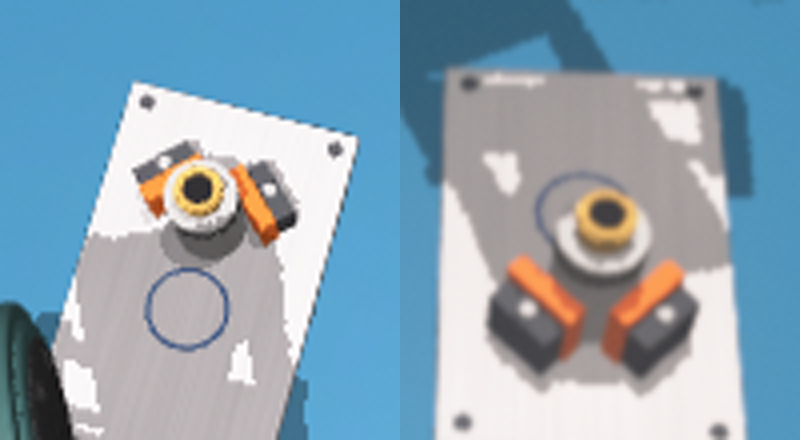

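View pics/full_scene.png

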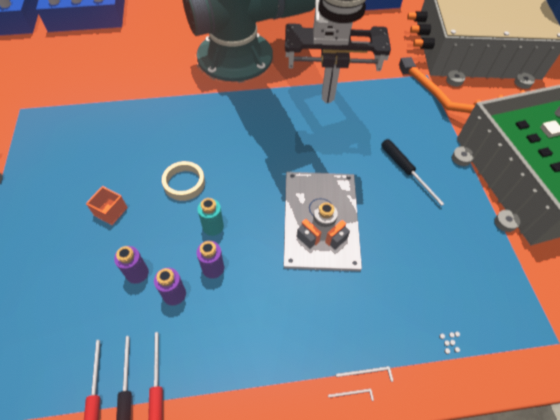

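The spigot's nozzle is at (197,187) in top and (606,213) in scene, within a pixel of where it should project at the seat. Tape, cup and screwdriver are at their original pixels, and the arm is clear. Handing in.

```bash
python3 -c "
from cell import *
print(get_state()['wrist_force'].round(2));print(job_done())"
```

```text
[-0.42 -0.32 -1.02]
the job is handed in; nothing more can be done
None
```

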